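# Shut and fasten the watch-parts case

## Robot

A 6-joint arm with a two-finger parallel gripper is mounted at the origin on the work surface. World frame = base frame: x ahead of the robot, y to its left, z up, the work surface at z = 0. Lengths are in m, angles in rad, forces in N, time in s.
With the tool pointing down it reaches from about 0.375 to 0.925 m from the base axis. Payload 5.7 kg.
Tool frame: the origin (TCP) lies at the very end of the fingers, on their centre line; the grasp point (between the pads) lies 19 mm behind it (robot.tcp_to_grasp is the distance from the TCP to the grasp point, in m); z points along the fingers, y is the line along which they close (so a half turn about z gives the same grasp; the last joint's range is limited). The gripper opens to 88 mm and grips with 3 to 60 N. Pads are 20 mm wide; open, the fingers measure 115 mm over their backs; the gripper's body (75 mm by 178 mm) begins 61 mm behind the grasp point.
Start: joints at [-1.353, 0.359, 1.51, -0, 1.272, -0.115], TCP at [0.196, -0.567, 0.223] pointing down, gripper open.
Joint ranges: [-2.97, 2.97], [-1.01, 2.36], [0.21, 2.38], [-0.96, 4.11], [0.2, 2.71], [-2.98, 2.98]. Speed limits (rad/s): [2.39, 2.39, 3.14, 3.14, 3.14, 3.14].

## Interface

Orientations are given as a unit quaternion [w, x, y, z].
In Python, from rig import robot gives the robot as it stands.
- The arm moves only by the tool arm_command, never from a script. Its argument "deltas" is a list of rows, each a list of 3 entries, a list of its own where there are three numbers: the closure, from 0 (fully open) to 1 (shut), then the shift along the world's x, y, z normalised to -1 to 1, where 1 is 1 m, then the turn about the world's z normalised to -1 to 1, where 1 is pi/4 rad. A call has 1 to 20 rows; each row is the pose to reach, as a shift and turn from the pose commanded when the call began; what a row does not reach only later rows make up. A row lasts 1/8 s, in which the tool goes at most 62.5 mm and 10.7 degrees, less where a joint would pass 70% of its speed; a pose out of reach is approached as far as the arm can. A call with a number of a shift or a turn outside -1 to 1 is refused whole. A call with a gripper value outside its range is refused whole. The fingers move at their own pace and stop on an object; "newtons" is the grip in N (left out, the last holds). Time passes only in rows, so rows that repeat a pose let the fingers close. It gives the time, the measured TCP pose, the force, the opening and the grip force at its end, in the units of the state.
- robot.get_state(): the state, without advancing time (a new reading comes with each control period).
- robot.read_camera(name): name is "scene" or "top" or "wrist"; returns a dict with "color" (384x512x3 uint8, red, green, blue), "K" (3x3 intrinsics, pixels), "position" and "attitude" of the camera in the world. Camera axes: x right, y up, looking along -z (the intrinsics and any distortion apply to the point x, -y, -z); pixel columns grow to the right and rows downward; lengths in m; the calibration is good to about 2 mm. The wrist camera is an equidistant fisheye: a pixel r from the principal point sees the ray r / f radians off the axis. A picture is of the moment at which its call begins. There is no depth.
- robot.job_done(): hands the job in; it is judged then, once.
The state is a dict: "clock": time; "q": joint angles; "joint_vel": joint speeds; "joint_efforts": joint torques, N m; "position": TCP position; "ee_rot": TCP orientation; "ft_force": force on the tool from outside, world axes, zero at the start; "wrist_torque": the same for the moment, N m; "opening": finger opening in m; "grasp_force": force on a finger pad.
Only numpy, scipy, OpenCV 4.12 (cv2) and the standard library are available. Lean on these libraries where they do the work, as an engineer would, in place of code of your own. Each camera call takes 0.05 s, during which the arm holds its last target. There are 200 camera calls.

## Task

Close up the watch-parts case against dust: push its upright lid over with the fingertips and press it fully shut, and only then push the steel catch on the case's right-hand ledge away from the robot, all the way to its end stop, so that it covers the tongue of the lid. Do not pick up the case or shove it out of its place, and leave the movements and tools around it where they are.

Things in the scene. Friction and masses are not known exactly. Their poses are not given: they have to be found in the camera images.
- case: black compartment case, loose on the bench, about 2 kg (sliding it takes well over 5 N). Origin: centre of the underside of its tray; x runs along the hinge, away from the robot (turned at most 25 degrees), y to the left, towards the hinge, z up. Tray 240 (x) x 170 (y) x 45 mm high; with the lid shut 56 mm high
- ledge_mid (a point): middle of the catch's track, at (0, -106, 34) mm in the case's frame, on its top face. The track lies on a ledge 42 mm wide and 30 mm high along the case's right side, spans 55 mm either way along x, and is bare except for the catch, the lid's tongue and an end stop 42 mm ahead (+x)
- hinge_mid (a point): middle of the lid's hinge line, on the case at (0, 85, 46) mm in the case's frame; the hinge line runs along the case's x axis
- lid_edge (a point): middle of the lid's free edge strip, on the lid's outer (upper when shut) face, 162 mm from the hinge line
- lid (a joint): angle of the lid in rad: 0 shut and flat, 1.57 upright, at most 1.95; starts between 1.25 and 1.85. A clear pane in a grey frame, 240 mm along the hinge, 170 mm from hinge to free edge, 10 mm thick, inner face at the hinge line; open, its outer face looks left, away from the tray. A friction hinge keeps it at any angle; 2 to 3 N on the free half moves it
- tongue (a point): middle of the small grey tongue (24 x 32 x 3 mm) on the lid's free edge; shut, it lies over the ledge ahead (+x) of the catch, which then slides over it
- catch (a joint): travel of the steel sliding catch in m: starts between 0 and 0.008, and at 0.030 it is home against its end stop; it slides along the case's +x (away from the robot), with about 1.5 N of friction, and stays where it is left
- catch_tab (a point): centre of the top of the catch's upright tab, 64 mm above the bench; the tab is 10 mm along the slide, 24 mm across it and 24 mm high, nothing stands on its near (-x) side; a flat bolt 4 mm thick runs 30 mm forward (+x) from its foot
- movement_a: loose watch movement (brass) on a clear round pot, 38 mm across, 20 mm high, on the sheet near the ledge side of the case; origin centre of its underside
- movement_b: loose watch movement (steel) on a clear round pot, 38 mm across, 20 mm high, on the sheet on the hinge side of the case; origin centre of its underside
- loupe: black eye loupe standing on its wide end, 36 mm across, 34 mm high, on the sheet near the ledge side of the case; origin centre of its underside
- screwdriver: small aluminium screwdriver lying flat, 132 mm long, 11 mm thick, along its own x; origin at the underside near its middle
- tweezers: brass tweezers lying flat, 132 mm long, along their own x; origin at the underside near the middle
- blower: black rubber dust blower standing upright, 52 mm across, 85 mm high; origin centre of its underside
- oil_stand: wooden stand 90 x 35 x 12 mm with three white cups (20 mm high overall); origin centre of its underside

How it is judged:
By the outcome, as a careful person would: the job done as asked, in the order asked, and still so for the second after the job is handed in, with the robot touching nothing.
It also fails if it takes over 53 s, if anything falls off the work surface, if the arm or the gripper's body presses on something with over 40 N, if the wrist force passes 120 N, or if a joint passes its speed limit or range.

## Working session

There is one attempt and no reset: what is moved stays moved. The work goes in short steps, Python scripts to look and compute and a tool call to move; the robot and the scene stay as the last step left them, time stands still between calls to the robot, and variables do not carry over. Pictures are saved under pics/ and viewed, at most 10 in all, crops included, and the job is handed in when it is done.

Besides the shell and the picture viewer there is one more tool, called after ">>>" in YAML: its name, and indented under it one key for each argument. arm_command: Moves the arm, as the interface text tells. Its arguments: {"type":"object","properties":{"deltas":{"type":"array"},"newtons":{"type":"number"}},"required":["deltas"]}

```bash
mkdir -p pics; cat > h.py <<'E'
from rig import robot
import numpy as np, cv2
from scipy.spatial.transform import Rotation as R
def cam(n):
    c=robot.read_camera(n); a=np.array(c["attitude"],float)
    c["R"]=a if a.shape==(3,3) else R.from_quat(np.r_[a[1:],a[0]]).as_matrix()
    return c
def ray(c,u,v):
    K=c["K"]; d=np.array([(u-K[0][2])/K[0][0],-(v-K[1][2])/K[1][1],-1.])
    d=c["R"]@d; return np.array(c["position"]),d/np.linalg.norm(d)
def onz(c,u,v,z):
    p,d=ray(c,u,v); return p+d*(z-p[2])/d[2]
def proj(c,P):
    p=c["R"].T@(np.array(P)-np.array(c["position"])); K=c["K"]
    return K[0][0]*p[0]/-p[2]+K[0][2], K[1][1]*-p[1]/-p[2]+K[1][2]
E
python3 - <<'E'
from h import *
ims=[]
for n in("top","scene"):
    c=cam(n); print(n,c["position"],c["attitude"],c["K"]); cv2.imwrite(f"pics/{n}0.png",cv2.resize(c["color"][...,::-1],(800,600),interpolation=cv2.INTER_CUBIC))
print(robot.get_state())
E
```

```text
top [ 0.38154664 -0.02646075  1.18213192] [-0.69676552 -0.0428535   0.04396532  0.71466666] [[403.87061801   0.         253.71133024]
 [  0.         403.87061801 186.94678897]
 [  0.           0.           1.        ]]
scene [ 1.35299132 -0.50165868  0.95357764] [0.79909138 0.35115588 0.20535813 0.44268562] [[387.19578584   0.         250.43608599]
 [  0.         387.19578584 197.70962997]
 [  0.           0.           1.        ]]
{'clock': 0.1, 'q': array([-1.35311536e+00,  3.59449890e-01,  1.51131018e+00, -2.03302514e-05,
        1.27249079e+00, -1.15092929e-01]), 'joint_vel': array([ 9.52024146e-05, -1.95083592e-04, -2.16061012e-03,  1.84281026e-03,
       -6.30793367e-04,  1.08237365e-03]), 'joint_efforts': array([-3.24487210e-04, -5.16360641e+01, -2.71407473e+01,  6.77270978e-02,
        2.76362646e-02, -1.72982976e-05]), 'position': array([ 0.19585566, -0.5664832 ,  0.22188891]), 'ee_rot': array([-8.27512682e-04,  9.86188762e-01,  1.65623179e-01, -5.22102197e-05]), 'ft_force': array([-0.1354309 ,  0.63596527,  0.209712  ]), 'wrist_torque': array([ 0.00190962,  0.01394861, -0.00465376]), 'grasp_force': 0.0, 'opening': 0.08807596439890063}
```

View pics/top0.png

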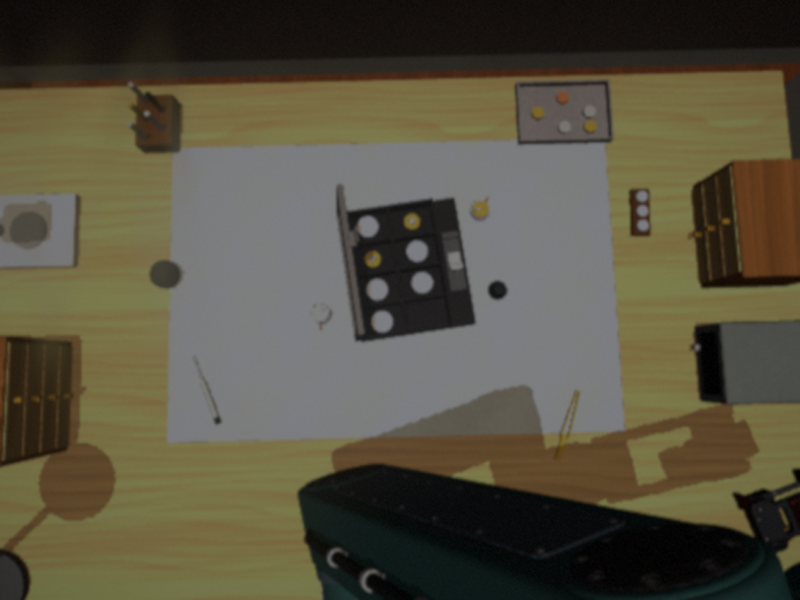

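View pics/scene0.png

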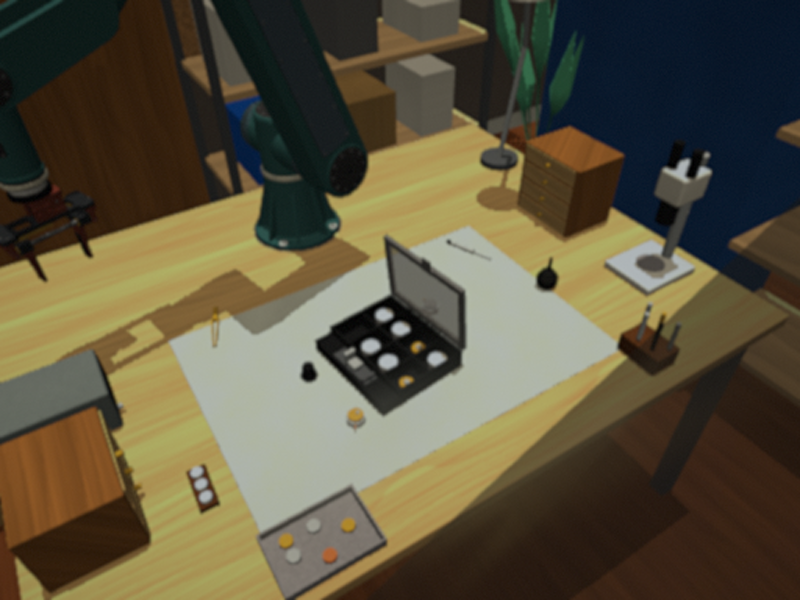

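```bash
python3 - <<'E'
from h import *
t=cam("top"); s=cam("scene"); k=.64
np.save("pics/t.npy",t,allow_pickle=True) 
def tri(a,b):
    p,d=ray(t,*[k*x for x in a]); q,e=ray(s,*[k*x for x in b])
    A=np.c_[d,-e]; x=np.linalg.lstsq(A,q-p,rcond=None)[0]; P,Q=p+d*x[0],q+e*x[1]
    return (P+Q)/2, np.linalg.norm(P-Q)
print("lid far",tri((340,186),(465,290))); print("lid near",tri((362,333),(387,238)))
print("blower etc")
for n,u,z in(("ledgefar",(456,199),.03),("ledgenear",(475,323),.03),("traynearleft",(358,341),.045),("farledge/tray",(433,201),.045),("tab",(456,260),.064),("movA",(480,209),.02),("loupe",(497,290),.034),("movB",(320,313),.02)):
    print(n,onz(t,*[k*x for x in u],z).round(4))
T=t["color"][...,::-1]; a=T[110:225,205:330]; b=s["color"][140:275,190:310,::-1]
a=cv2.resize(a,None,fx=5,fy=5,interpolation=cv2.INTER_CUBIC)
cv2.imwrite("pics/ct.png",cv2.convertScaleAbs(a,alpha=1.7,beta=10))
E
```

```text
lid far (array([0.67446895, 0.05894178, 0.213418  ]), np.float64(0.008357426479929186))
lid near (array([0.44140983, 0.02859883, 0.20651351]), np.float64(0.007493653613168535))
blower etc
ledgefar [ 0.6967 -0.1461  0.03  ]
ledgenear [ 0.4632 -0.1723  0.03  ]
traynearleft [0.4351 0.0413 0.045 ]
farledge/tray [ 0.6899 -0.1019  0.045 ]
tab [ 0.575  -0.1385  0.064 ]
movA [ 0.6789 -0.1917  0.02  ]
loupe [ 0.5225 -0.2146  0.034 ]
movB [0.4897 0.1121 0.02  ]
```

View pics/ct.png

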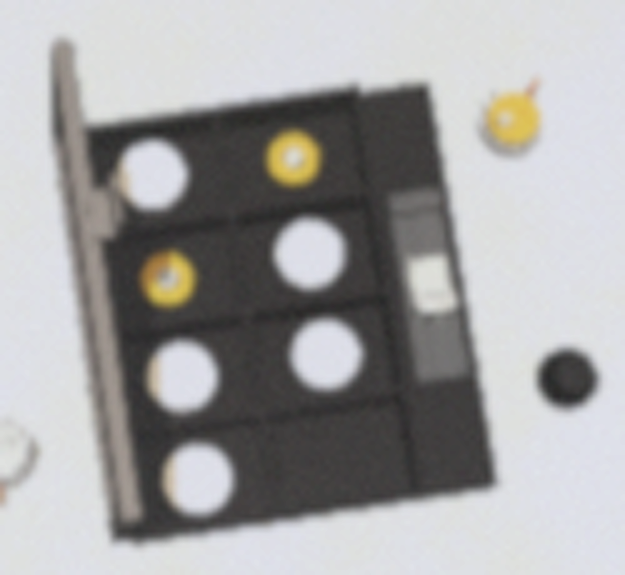

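```bash
python3 - <<'E'
from h import *
t=cam("top"); s=cam("scene")
W=lambda u,v,z: onz(t,205+(u-2)/5,110+(v-2)/5,z)
a,b=W(430,85,.03),W(495,485,.03); d=(a-b)[:2]; print("ledge",a,b,np.linalg.norm(d),np.degrees(np.arctan2(d[1],d[0])))
T=[W(*p,.034) for p in((388,192),(437,188),(468,378),(420,384))]
d=((T[0]+T[1]-T[2]-T[3])/2)[:2]; print("track mid",sum(T)/4,np.linalg.norm(d),np.degrees(np.arctan2(d[1],d[0])))
a,b=W(358,88,.045),W(90,128,.045);d=(b-a)[:2];print("far tray edge",a,b,np.linalg.norm(d),np.degrees(np.arctan2(-d[0],d[1])))
c0=W(115,540,.045);print("nl",c0)
print("tab",W(428,270,.064))
yaw=np.radians(7.2)
Rz=R.from_euler('z',yaw).as_matrix()
mid=sum(T)/4
mid2=(W(430,85,.03)+W(495,485,.03))/2
for nm,O in(("track",mid-Rz@[0,-.106,.034]),("ledge",mid2-Rz@[0,-.127,.03])):
    print(nm,O)
O=(mid-Rz@[0,-.106,.034]+mid2-Rz@[0,-.127,.03])/2; O[2]=0
np.save("O.npy",O)
# lid angle from scene/top: predict corners for angles
for th in(1.3,1.4,1.5,1.6,1.7,1.8):
    L=lambda x,r,h:O+Rz@(np.array([x,.085,.046])+np.array([0,-np.cos(th)*r+np.sin(th)*h,np.sin(th)*r+np.cos(th)*h]))
    p=[proj(t,L(x,.17,.005)) for x in(.12,-.12)]; q=[proj(s,L(x,.17,.005)) for x in(.12,-.12)]
    print(th,[((u-205)*5+2,(v-110)*5+2) for u,v in p],[(u/.64,v/.64) for u,v in q])
E
```

```text
ledge [ 0.69904395 -0.14259415  0.03      ] [ 0.46359978 -0.17114919  0.03      ] 0.23716945014861238 6.915148808502269
track mid [ 0.5797225  -0.13680634  0.034     ] 0.11290874449749316 7.166180147433502
far tray edge [ 0.69418679 -0.0994178   0.045     ] [0.67444839 0.05580057 0.045     ] 0.1564683628115345 7.24714047294939
nl [0.43700516 0.04552784 0.045     ]
tab [ 0.58305248 -0.1341427   0.064     ]
track [ 5.66437180e-01 -3.16421821e-02  2.77555756e-17]
ledge [ 5.65404546e-01 -3.08731048e-02  2.77555756e-17]
1.3 [(np.float64(120.78329897931707), np.float64(33.01966881239285)), (np.float64(192.14817757385117), np.float64(512.186145089853))] [(np.float64(450.84200988001396), np.float64(298.6730797506278)), (np.float64(372.5624517780372), np.float64(241.04459442119122))]
1.4 [(np.float64(86.90612341742761), np.float64(36.018147481710486)), (np.float64(157.512185884065), np.float64(517.017035955573))] [(np.float64(457.4680998075847), np.float64(293.6167861325269)), (np.float64(378.7917169612483), np.float64(236.7935578039747))]
1.5 [(np.float64(52.63096414939395), np.float64(40.11
[... 308 characters left out ...]
9527), np.float64(527.5269713650672))] [(np.float64(470.55145882181523), np.float64(285.5869352242916)), (np.float64(391.33425099092955), np.float64(230.28213872970005))]
1.7 [(np.float64(-15.057788876752085), np.float64(51.33784292801306)), (np.float64(52.51856569856554), np.float64(533.04809926149))] [(np.float64(476.84245648391845), np.float64(282.69066472846293)), (np.float64(397.48907550888066), np.float64(228.0813213430853))]
1.8 [(np.float64(-47.45742529534627), np.float64(58.29895268455478)), (np.float64(18.92570804810174), np.float64(538.6351967184961))] [(np.float64(482.86488495507757), np.float64(280.5698720012605)), (np.float64(403.4668943269662), np.float64(226.60422440626658))]
```

>>> arm_command:
  deltas:
    - [1,[0.04,0.035,0.03],-0.05]
    - [1,[0.08,0.07,0.06],-0.1]
    - [1,[0.125,0.105,0.08],-0.15]
    - [1,[0.17,0.14,0.08],-0.2]
    - [1,[0.21,0.175,0.08],-0.25]
    - [1,[0.25,0.21,0.08],-0.266]
    - [1,[0.265,0.255,0.08],-0.266]
    - [1,[0.28,0.3,0.08],-0.266]
    - [1,[0.295,0.35,0.08],-0.266]
    - [1,[0.31,0.4,0.08],-0.266]
    - [1,[0.32,0.45,0.08],-0.266]
    - [1,[0.33,0.5,0.08],-0.266]
    - [1,[0.34,0.55,0.08],-0.266]
    - [1,[0.345,0.6,0.08],-0.266]
    - [1,[0.35,0.64,0.08],-0.266]
    - [1,[0.354,0.667,0.08],-0.266]
    - [1,[0.354,0.667,0.08],-0.266]
    - [1,[0.354,0.667,0.08],-0.266]
    - [1,[0.354,0.667,0.08],-0.266]

```text
clock: 2.68
position: [0.5499, 0.0989, 0.3026]
ee_rot: [0.0, 0.998, 0.061, -0.0]
ft_force: [0.1, 0.4, -0.7]
opening: 0.0005
grasp_force: 0.0
```

```bash
python3 - <<'E'
from h import *
s=robot.get_state(); p=s["position"]; print(p,s["q"].round(2),s["ft_force"].round(2)); q=s["ee_rot"]
print(R.from_quat(np.r_[q[1:],q[0]]).as_matrix().round(3))
O=np.array([.566,-.031,0]); Rz=R.from_euler('z',7.1,degrees=True).as_matrix()
for th in(1.6,1.48,1.3,1.1,.9,.7,.5,.35,.2,.1,0,-.05):
    r,h=.155,.01
    print(th,(O+Rz@[0,.085-r*np.cos(th)+h*np.sin(th)+.0135,.046+r*np.sin(th)+h*np.cos(th)]).round(4))
c=cam("scene"); cv2.imwrite("pics/s1.png",cv2.convertScaleAbs(cv2.resize(c["color"][80:290,140:400,::-1],None,fx=2.5,fy=2.5,interpolation=cv2.INTER_CUBIC),alpha=1.5))
E
```

```text
[0.54988543 0.09885517 0.30259288] [ 0.05  0.24  1.49 -0.    1.42  1.5 ] [ 0.08  0.4  -0.72]
[[ 0.992  0.122 -0.   ]
 [ 0.122 -0.992 -0.   ]
 [-0.     0.    -1.   ]]
1.6 [0.552  0.0812 0.2006]
1.48 [0.5543 0.0627 0.2013]
1.3 [0.5578 0.0352 0.198 ]
1.1 [0.5614 0.0058 0.1887]
0.9 [ 0.5648 -0.0211  0.1736]
0.7 [ 0.5677 -0.0445  0.1535]
0.5 [ 0.57   -0.0635  0.1291]
0.35 [ 0.5714 -0.0743  0.1085]
0.2 [ 0.5724 -0.082   0.0866]
0.1 [ 0.5728 -0.0853  0.0714]
0 [ 0.573  -0.0871  0.056 ]
-0.05 [ 0.573  -0.0874  0.0482]
```

View pics/s1.png

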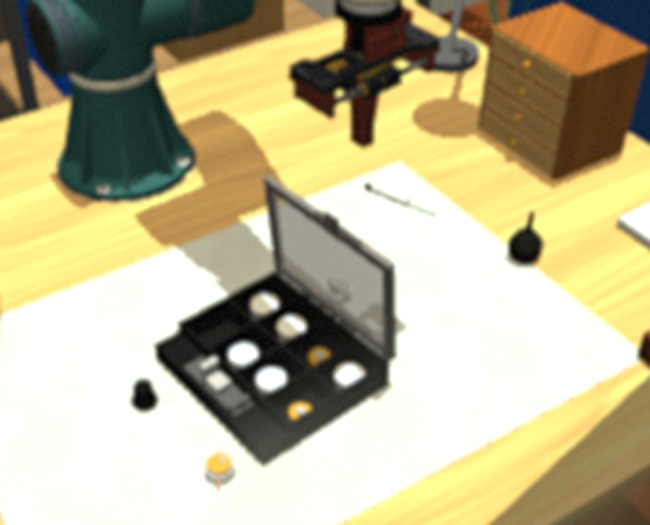

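>>> arm_command:
  deltas:
    - [1,[0,0,-0.05],0]
    - [1,[0,0,-0.105],0]
    - [1,[0,0,-0.105],0]
    - [1,[0.002,-0.018,-0.105],0]
    - [1,[0.004,-0.036,-0.105],0]
    - [1,[0.006,-0.05,-0.105],0]
    - [1,[0.008,-0.064,-0.105],0]
    - [1,[0.01,-0.079,-0.109],0]
    - [1,[0.011,-0.093,-0.114],0]
    - [1,[0.013,-0.107,-0.121],0]
    - [1,[0.015,-0.12,-0.129],0]
    - [1,[0.016,-0.132,-0.139],0]
    - [1,[0.018,-0.143,-0.149],0]
    - [1,[0.019,-0.153,-0.161],0]
    - [1,[0.02,-0.162,-0.174],0]
    - [1,[0.021,-0.168,-0.184],0]
    - [1,[0.021,-0.173,-0.194],0]
    - [1,[0.021,-0.173,-0.194],0]

```text
clock: 4.97
position: [0.5701, -0.073, 0.1075]
ee_rot: [-0.0, 0.998, 0.062, -0.001]
ft_force: [-0.6, -0.2, -0.4]
opening: 0.0004
grasp_force: 0.0
```

```bash
python3 - <<'E'
from h import *
c=cam("scene"); cv2.imwrite("pics/s2.png",cv2.convertScaleAbs(cv2.resize(c["color"][80:290,140:400,::-1],None,fx=2.5,fy=2.5,interpolation=cv2.INTER_CUBIC),alpha=1.5))
E
```

```text
(no output)
```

View pics/s2.png

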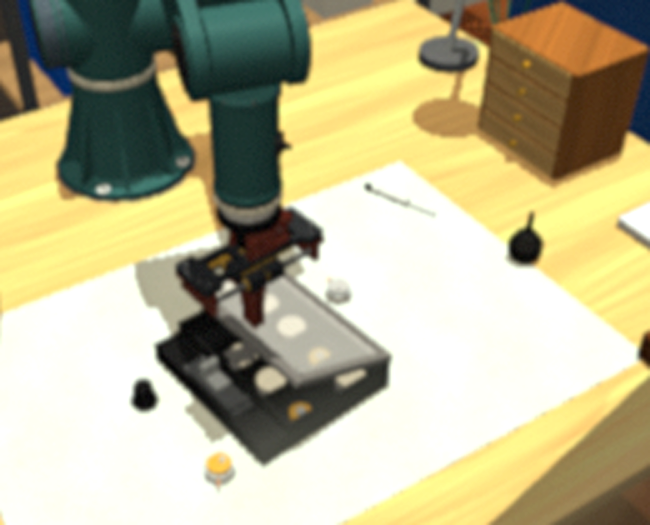

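>>> arm_command:
  deltas:
    - [1,[0.001,-0.004,-0.011],0]
    - [1,[0.001,-0.008,-0.022],0]
    - [1,[0.002,-0.01,-0.03],0]
    - [1,[0.002,-0.011,-0.037],0]
    - [1,[0.002,-0.012,-0.045],0]
    - [1,[0.002,-0.013,-0.05],0]
    - [1,[0.002,-0.013,-0.052],0]
    - [1,[0.002,-0.013,-0.054],0]
    - [1,[0.002,-0.013,-0.054],0]
    - [1,[0.002,-0.013,-0.054],0]

```text
clock: 6.28
position: [0.573, -0.086, 0.0561]
ee_rot: [0.0, 0.998, 0.062, 0.0]
ft_force: [-3.6, -0.2, 13.8]
opening: 0.0007
grasp_force: 6.7
```

>>> arm_command:
  deltas:
    - [1,[0,0,-0.001],0]
    - [1,[0,0,-0.001],0]
    - [1,[0,0,0.03],0]
    - [1,[0,0,0.07],0]
    - [1,[-0.025,-0.03,0.07],0]
    - [1,[-0.053,-0.058,0.07],0]
    - [1,[-0.053,-0.058,0.07],0]
    - [1,[-0.053,-0.058,0.07],0]

```text
clock: 7.28
position: [0.5204, -0.1439, 0.1248]
ee_rot: [-0.0, 0.998, 0.062, 0.0]
ft_force: [-0.6, 0.1, 1.3]
opening: 0.0003
grasp_force: 0.0
```

```bash
python3 - <<'E'
from h import *
c=cam("scene"); a=cv2.resize(c["color"][170:280,190:310,::-1],None,fx=5,fy=5,interpolation=cv2.INTER_CUBIC)
cv2.imwrite("pics/s3.png",cv2.convertScaleAbs(a,alpha=1.6))
print(robot.get_state()["ft_force"])
O=np.array([.566,-.031,0]); Rz=R.from_euler('z',7.1,degrees=True).as_matrix()
for P in([.12,.085,.056],[.12,-.085,.056],[-.12,-.085,.056],[.12,-.127,.03],[-.12,-.127,.03],[-.016,-.106,.064]):
    u,v=proj(c,O+Rz@P); print(P,round((u-190)*5),round((v-170)*5))
E
```

```text
[0.27024438 0.5127126  0.13367658]
[0.12, 0.085, 0.056] 528 261
[0.12, -0.085, 0.056] 323 389
[-0.12, -0.085, 0.056] 100 180
[0.12, -0.127, 0.03] 270 451
[-0.12, -0.127, 0.03] 52 235
[-0.016, -0.106, 0.064] 164 271
```

View pics/s3.png

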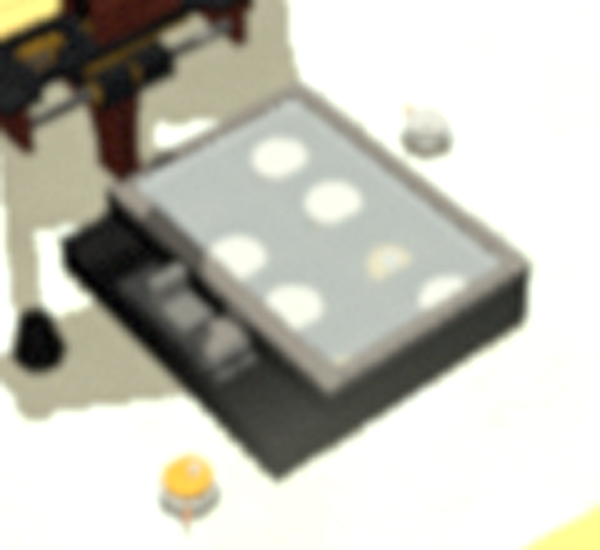

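>>> arm_command:
  deltas:
    - [1,[0,0,-0.04],0]
    - [1,[0,0,-0.078],0]
    - [1,[0,0,-0.078],0]
    - [1,[0.005,0.001,-0.078],0]
    - [1,[0.01,0.001,-0.078],0]
    - [1,[0.015,0.002,-0.078],0]
    - [1,[0.02,0.003,-0.078],0]
    - [1,[0.025,0.003,-0.078],0]
    - [1,[0.03,0.004,-0.078],0]
    - [1,[0.035,0.004,-0.078],0]
    - [1,[0.035,0.004,-0.078],0]

```text
clock: 8.7
position: [0.5554, -0.14, 0.0465]
ee_rot: [-0.0, 0.998, 0.062, 0.0]
ft_force: [0.2, 0.2, 0.2]
opening: 0.0007
grasp_force: 0.0
```

>>> arm_command:
  deltas:
    - [1,[0.003,0,0],0]
    - [1,[0.006,0.001,0],0]
    - [1,[0.009,0.001,0],0]
    - [1,[0.011,0.001,0],0]
    - [1,[0.013,0.002,0],0]

```text
clock: 9.32
position: [0.5682, -0.1383, 0.0466]
ee_rot: [0.0, 0.998, 0.062, 0.0]
ft_force: [-1.6, -1.5, 0.4]
opening: 0.0006
grasp_force: 0.6
```

```bash
python3 - <<'E'
from h import *
c=cam("scene"); a=cv2.resize(c["color"][170:280,190:310,::-1],None,fx=5,fy=5,interpolation=cv2.INTER_CUBIC)
cv2.imwrite("pics/s4.png",cv2.convertScaleAbs(a,alpha=1.5))
print(robot.get_state()["ft_force"])
E
```

```text
[-0.58138618 -0.49160784 -0.35445432]
```

View pics/s4.png

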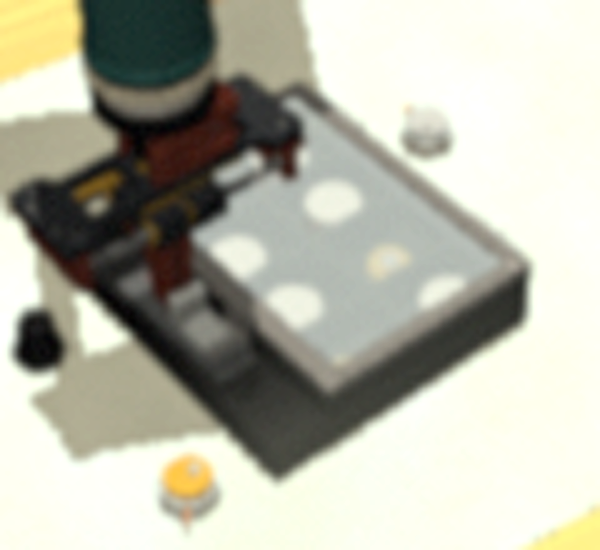

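>>> arm_command:
  deltas:
    - [1,[0.001,0,0],0]
    - [1,[0.002,0,0],0]
    - [1,[0.003,0,0],0]
    - [1,[0.004,0.001,0],0]
    - [1,[0.005,0.001,0],0]

```text
clock: 10.0
position: [0.573, -0.1371, 0.0467]
ee_rot: [0.0, 0.998, 0.062, -0.0]
ft_force: [-3.1, -0.9, 1.4]
opening: 0.0005
grasp_force: 1.8
```

>>> arm_command:
  deltas:
    - [1,[0.001,0,0],0]
    - [1,[0.001,0,0],0]

```text
clock: 10.25
position: [0.5731, -0.1371, 0.0467]
ee_rot: [-0.0, 0.998, 0.062, -0.001]
ft_force: [-5.9, -1.0, 4.2]
opening: 0.0007
grasp_force: 2.6
```

>>> arm_command:
  deltas:
    - [1,[0.001,0,0],0]
    - [1,[0.001,0,0],0]

```text
clock: 10.5
position: [0.5731, -0.1371, 0.0466]
ee_rot: [-0.0, 0.998, 0.062, -0.002]
ft_force: [-6.2, -1.8, 6.1]
opening: 0.0004
grasp_force: 3.8
```

>>> arm_command:
  deltas:
    - [1,[0.001,0,0],0]
    - [1,[0.001,0,0],0]

```text
clock: 10.75
position: [0.5731, -0.137, 0.0465]
ee_rot: [-0.0, 0.998, 0.062, -0.003]
ft_force: [-9.5, -3.4, 7.8]
opening: 0.0006
grasp_force: 5.0
```

>>> arm_command:
  deltas:
    - [1,[-0.01,-0.001,0],0]
    - [1,[-0.03,-0.004,0],0]
    - [1,[-0.03,-0.004,0.06],0]
    - [1,[-0.03,-0.004,0.12],0]
    - [1,[-0.06,-0.06,0.17],0]
    - [1,[-0.1,-0.12,0.17],0]
    - [1,[-0.13,-0.18,0.17],0]
    - [1,[-0.13,-0.22,0.17],0]
    - [1,[-0.13,-0.22,0.17],0]

```text
clock: 11.88
position: [0.4457, -0.3615, 0.217]
ee_rot: [0.002, 0.998, 0.06, 0.001]
ft_force: [0.9, 1.3, 0.3]
opening: 0.0004
grasp_force: 0.0
```

```bash
python3 - <<'E'
from h import *
c=cam("scene"); t=cam("top")
a=cv2.resize(c["color"][180:270,195:305,::-1],(400,330),interpolation=cv2.INTER_CUBIC)
b=cv2.resize(t["color"][110:225,205:330,::-1],(400,368),interpolation=cv2.INTER_CUBIC)[:330]
cv2.imwrite("pics/s5.png",cv2.convertScaleAbs(np.hstack([a,b]),alpha=1.5))
E
```

```text
(no output)
```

View pics/s5.png

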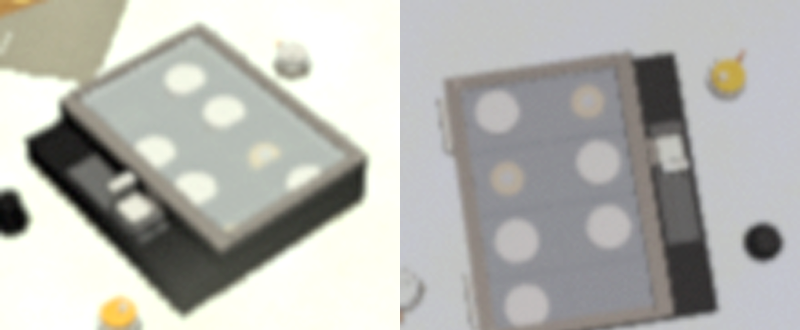

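The lid is flat and shut, and the bolt covers the tongue up against the end stop (top crop about (668,137)). The case's ledge corner is still at its starting pixel (672,55), and the parts beside it haven't moved.

```bash
python3 -c "
from rig import robot
print(robot.job_done())"
```

```text
the job is handed in; nothing more can be done
None
```

The lid is pressed fully shut and the catch is pushed to its end stop over the tongue; the case and the movements and loupe beside it are still in place, and the job was handed in at about 12 s.

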